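Mount a shoe last on the leaning ball jack and latch it

ROBOT

A 6-joint arm with a two-finger parallel gripper is mounted at the origin on the work surface. World frame = base frame: x ahead of the robot, y to its left, z up, the work surface at z = 0. Lengths are in m, angles in degrees, forces in N, time in s.
With the tool pointing down it reaches from about 0.35 to 0.925 m from the base axis. Payload 6.4 kg.
Tool frame: the origin (TCP) lies at the centre of the arm's flange, where the gripper is bolted on; the fingertips stand 173 mm ahead of it and the grasp point (between the pads) lies 155 mm ahead of it; z points along the fingers, y is the line along which they close (so a half turn about z gives the same grasp; the last joint's range is limited). The gripper opens to 85 mm and grips with 20 to 120 N. Pads are 22 mm wide; open, the fingers measure 114 mm over their backs; the gripper's body (76 mm by 85 mm) begins 54 mm behind the grasp point. The pads swing forward as they close: fully open they stand 13 mm farther back than shut.
Start: joints at [62.389, 14.043, 89.255, -0, 76.702, -9.975], TCP at [0.197, 0.619, 0.405] pointing down, gripper open.
Joint ranges: [-179.41, 179.41], [-58.25, 129.5], [7.25, 145.43], [-54.29, 234.29], [11.92, 165.04], [-157.13, 157.13]. Speed limits (degrees/s): [147.25, 147.25, 180, 180, 180, 180].

INTERFACE

Orientations are given as a 3x3 rotation matrix whose columns are the frame's x, y, z axes.
In Python, from cell import bot, imaging gives the robot as it stands (bot), with the cameras (imaging).
- The arm moves only by the shell command python3 nudge.py 'ROWS' [OPENING] [FORCE]. ROWS is a JSON list of rows, 1 to 10 of them, each of 6 numbers: dx, dy, dz in m, then a rotation vector rx, ry, rz in degrees; each row is the pose to reach, as a shift and turn from the pose commanded when the command began, along the tool's axes at that moment; what a row does not reach only later rows make up. A row lasts 1/12 s, in which the tool goes at most 0.0417 m and 7.16 degrees, less where a joint would pass 70% of its speed; a pose out of reach is approached as far as the arm can. OPENING is the finger opening in m, set as the command begins (- or left out keeps the last). The fingers move at their own pace and stop on an object; FORCE is the grip in N (left out, the last holds). Time passes only in rows, so rows that do not move let the fingers close. It prints the time, the measured TCP pose, the force, the opening and the grip force at its end.
- bot.observe(): the state, without advancing time (a new reading comes with each control period).
- imaging.get_image(name): name is "side" or "top" or "wrist"; returns a dict with "frame" (400x640x3 uint8, blue, green, red), "fx", "fy", "cx", "cy" (pixels), "world_from_camera" (4x4, takes a point from camera to world coordinates). Camera axes: x right, y up, looking along -z (the intrinsics and any distortion apply to the point x, -y, -z); pixel columns grow to the right and rows downward; lengths in m; the calibration is good to about 2 mm. A picture is of the moment at which its call begins. There is no depth.
- bot.finish_job(): hands the job in; it is judged then, once.
The state is a dict: "t": time; "joint_positions": joint angles; "joint_vel": joint speeds; "joint_torque": joint torques, N m; "eef_pos": TCP position; "ee_rot": TCP orientation; "force": force on the tool from outside, world axes, zero at the start; "torque": the same for the moment, N m; "width": finger opening in m; "grasp_force": force on a finger pad.
Only numpy, scipy, OpenCV 4.12 (cv2) and the standard library are available. Lean on these libraries where they do the work, as an engineer would, in place of code of your own. Each camera call takes 0.05 s, during which the arm holds its last target. There are 200 camera calls.

TASK

Put the pale shoe last with the steel coupler on the leaning ball jack: toe pointing up the slope, in line with the saddle, its socket pushed fully home on the ball so that the coupler sits flat on the saddle plate. Then press its latch lever all the way down and let go. Start with the lever raised as it is, and leave everything else on the bench where it stands.

Things in the scene. Friction and masses are not known exactly. Their poses are not given: they have to be found in the camera images.
- saddle: Leaning saddle of the lasting jack: fixed dark steel plate, x -76 to +48, y +-27 mm, on a foot 150 x 120 mm. Origin: on its upper face on the ball's axis, 105 mm above the bench. z: plate normal and ball axis, leaning 28 degrees from vertical roughly towards the robot; x: up the slope, away from the robot. The home last's origin and axes coincide with these.
- jack_ball (a point): Centre of the steel ball, 28 mm in diameter on a 13 mm neck, 26 mm above the saddle plate along the saddle's z. Same axes as the saddle.
- last: Pale wooden shoe last, sole up, on a steel coupler; 0.36 to 0.56 kg, standing on the coupler's two long lower edges. Origin: on the socket axis, level with those edges; z up through the sole, x to the toe. Coupler: x -74 to +45, y +-24, z 0 to 47 mm, open below. Wood: z 47 to 100 mm (flat sole), heel end x = -24, toe end x = +112 mm.
- grip (a point): The place to grip the last, 16 mm along x and 80 mm up z from its origin, midway between two flat parallel sides 40 mm apart (across y), which reach from x = -5 to +37 and z = 47 to 100 mm of the last.
- socket (a point): Where the ball's centre lies when home: 26 mm up the last's z axis. The cup has about 1.3 mm play all round and a flared mouth about 36 mm wide at the bottom. Two sprung detents hold the last about 18 mm short of home under its own weight: push on along z, about 5 to 12 N, until they snap past the ball and the edges meet the plate.
- toe (a point): On the last's sole near the toe tip, 100 mm along x and 100 mm up z from the last's origin.
- latch (a joint): Lever behind the heel, rad: 0 raised (38 degrees above the last's xy plane), 0.84 fully down (10 degrees below it). Hinge on y at x = -33, z = 46 mm; 56 mm long; stays where left (friction, about 4 N at the paddle). Pressed down it swings a pawl under the ball; it stops part way if the ball is not home, and if down beforehand the ball cannot enter.
- paddle (a point): Centre of the upper face of the lever's paddle (26 mm long, 30 mm wide), 45 mm from the hinge: near x = -64, z = 79 mm of the last when raised, x = -79, z = 45 mm when down. It swings back as it goes down: a finger that follows the arc does not drag on it.
- tin: Bystander: a brass tin, 56 mm across, 36 mm high. Origin at its underside, about its middle.
- cone: Bystander: a black thread cone, 64 mm across, 95 mm high. Origin at its underside, about its middle.
- jar: Bystander: an amber glue jar, 60 mm across, 75 mm high. Origin at its underside, about its middle.
- tacks: Bystander: an open steel tack cup, 68 mm across, 60 mm high. Origin at its underside, about its middle.
- hammer: Bystander: a hammer lying flat. Origin at its underside, about its middle.
- awl: Bystander: an awl (screwdriver-shaped, wooden handle) lying flat. Origin at its underside, about its middle.
- plainlast: Bystander: a larger, darker shoe last without coupler or lever, lying sole down, 195 mm long, 85 mm high. Origin at its underside, about its middle.

How it is judged:
By the outcome, as a careful person would: the job done as asked, in the order asked, and still so for the second after the job is handed in, with the robot touching nothing.
It also fails if it takes over 48 s, if anything falls off the work surface, if the arm or the gripper's body presses on something with over 40 N, if the wrist force passes 120 N, or if a joint passes its speed limit or range.

## Working session

There is one attempt and no reset: what is moved stays moved. The work goes in short steps, Python scripts to look and compute and a shell command to move; the robot and the scene stay as the last step left them, time stands still between calls to the robot, and variables do not carry over. Pictures are saved under pics/ and viewed, at most 10 in all, crops included, and the job is handed in when it is done.

```bash
ls; mkdir -p pics
python3 - <<'E'
from cell import bot, imaging
import cv2,pickle
d={}
for n in("side","top","wrist"):
    im=imaging.get_image(n); d[n]=im; cv2.imwrite(f"pics/{n}0.png",im["frame"])
    print(n,im["fx"],im["fy"],im["cx"],im["cy"],im["world_from_camera"].round(3).tolist(),[k for k in im])
pickle.dump(d,open("d0.pkl","wb"))
print(bot.observe())
E
```

```text
cell.py
nudge.py
pics
side 430.81824547225307 430.81824547225307 316.1439877163834 203.62060414600236 [[0.683, 0.476, -0.554, -0.134], [-0.73, 0.43, -0.531, -0.668], [-0.015, 0.767, 0.641, 0.91], [0.0, 0.0, 0.0, 1.0]] ['frame', 'fx', 'fy', 'cx', 'cy', 'world_from_camera']
top 513.0848541272425 513.0848541272425 314.5701915298347 190.19590954982843 [[0.023, 0.999, -0.048, 0.499], [-1.0, 0.022, -0.007, -0.018], [-0.006, 0.049, 0.999, 1.477], [0.0, 0.0, 0.0, 1.0]] ['frame', 'fx', 'fy', 'cx', 'cy', 'world_from_camera']
wrist 317.76464614084557 317.76464614084557 324.0544057224737 195.670055016507 [[0.303, -0.917, -0.26, 0.131], [0.953, 0.291, 0.086, 0.64], [-0.003, -0.274, 0.962, 0.373], [0.0, 0.0, 0.0, 1.0]] ['frame', 'fx', 'fy', 'cx', 'cy', 'world_from_camera']
{'t': 0.15, 'joint_positions': array([ 6.23890743e+01,  1.40758208e+01,  8.93078788e+01,  1.05534059e-03,
        7.67019070e+01, -9.97425682e+00]), 'joint_vel': array([-0.00742341, -0.14789254, -0.17260436,  0.07743543, -0.06667989,
        0.08161816]), 'joint_torque': array([ 6.73150043e-04, -4.29985678e+01, -3.26552510e+01, -1.62319197e-04,
        3.53889867e-03, -1.49299819e-05]), 'eef_pos': array([0.19684255, 0.61930592, 0.40383257]), 'ee_rot': array([[-9.52995573e-01,  3.02983393e-01, -7.08354561e-04],
       [ 3.02984095e-01,  9.52994705e-01, -1.31565156e-03],
       [ 2.76437572e-04, -1.46843028e-03, -9.99998884e-01]]), 'force': array([-0.41385959,  1.01409661, -0.34492043]), 'torque': array([ 0.00603255, -0.02473522,  0.01891358]), 'grasp_force': 0.0, 'width': 0.08546528530022511}
```

View pics/side0.png

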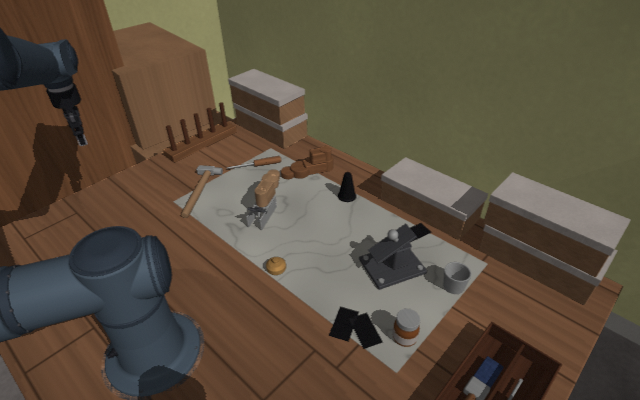

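View pics/top0.png

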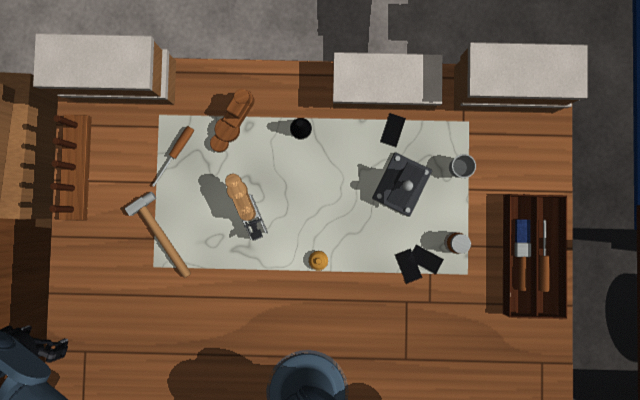

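The side view shows the pale last at about (263,200) and the saddle at about (395,255). In the top view the last runs from its toe at (235,182) to its lever at (257,235), and the jack ball is at (407,186). Next I'll zoom in on both.

Run:
```python
import cv2,pickle,numpy as np
d=pickle.load(open("d0.pkl","rb"))
def crop(n,x,y,w,h,s):
    return cv2.resize(d[n]["frame"][y:y+h,x:x+w],(w*s,h*s),interpolation=cv2.INTER_CUBIC)
a=np.hstack([crop("top",200,160,80,90,5)[:,:,:],crop("side",235,160,80,90,5)])
cv2.imwrite("pics/last.png",a)
b=np.hstack([crop("top",360,140,80,90,5),crop("side",350,215,80,90,5)])
cv2.imwrite("pics/sad.png",b)
```

```text
(no output)
```

View pics/last.png

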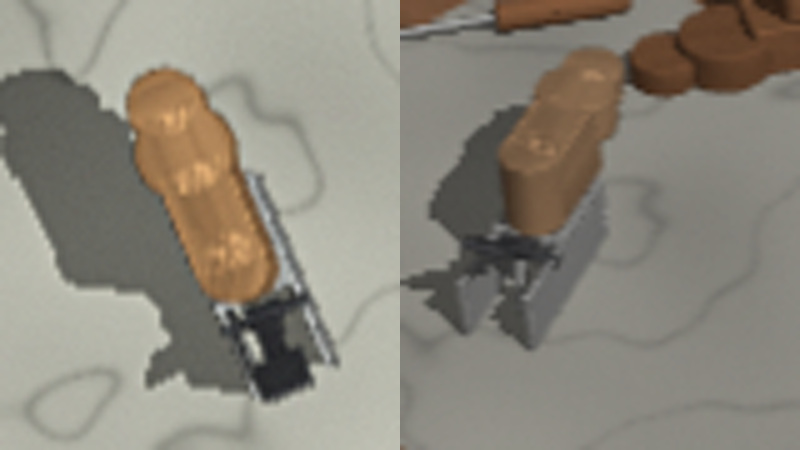

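View pics/sad.png

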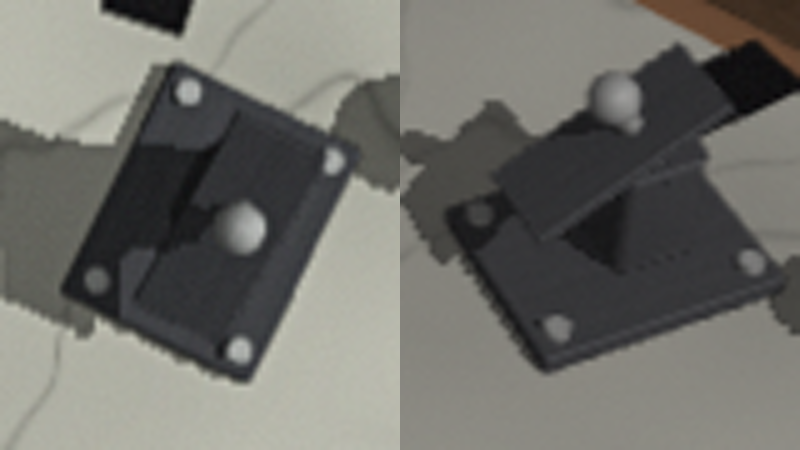

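Last, in crop pixels. Top: lower right coupler edge runs (262,175) to (338,365), heel end (235,303), toe tip (165,68), paddle (283,372). Side: lower rear corners at (133,348) and (67,333).

Saddle, in crop pixels. Ball at top (242,228) and side (615,100). Plate corners in the side view at (683,42), (735,105), (545,240) and (492,180).

I'll fit both poses from these.

```bash
cat > h.py <<'E'
import numpy as np,cv2,pickle
from scipy.optimize import least_squares
from scipy.spatial.transform import Rotation as R
def proj(im,P):
    W=np.linalg.inv(im["world_from_camera"]); p=np.atleast_2d(P)@W[:3,:3].T+W[:3,3]
    return np.c_[im["cx"]+im["fx"]*p[:,0]/-p[:,2], im["cy"]-im["fy"]*p[:,1]/-p[:,2]]
def lastpose(v): return R.from_euler("z",v[2],degrees=True).as_matrix(),np.array([v[0],v[1],0])
def sadpose(v): return R.from_euler("ZY",[v[2],-28],degrees=True).as_matrix(),np.array([v[0],v[1],.105])
def fit(pose,v0,obs):  # obs: (image, local mm, pixel)
    def res(v):
        Rm,t=pose(v); return np.concatenate([(proj(i,Rm@(np.array(p)/1e3)+t)[0]-q) for i,p,q in obs])
    s=least_squares(res,v0,x_scale=[.01,.01,1],loss="soft_l1"); return s.x,res(s.x).reshape(-1,2)
E
cat > f0.py <<'E'
from h import *
d=pickle.load(open("d0.pkl","rb")); T,S=d["top"],d["side"]
c=lambda x,y,ox,oy:np.array([(x+.5)/5-.5+ox,(y+.5)/5-.5+oy])
t=lambda x,y:c(x,y,200,160); s=lambda x,y:c(x-400,y,235,160)
L=[(T,(-74,-24,0),t(338,363)),(T,(45,-24,0),t(264,176)),(T,(112,0,100),t(160,68)),(T,(-24,0,100),t(238,292)),
   (S,(-74,-24,0),s(533,348)),(S,(-74,24,0),s(467,333)),(S,(45,-24,0),s(606,228))]
v,r=fit(lastpose,[.46,.15,30],L); print("last",v.round(4)); print(r.round(1).tolist())
t=lambda x,y:c(x,y,360,140); s=lambda x,y:c(x-400,y,350,215)
Q=[(T,(0,0,26),t(242,228)),(S,(0,0,26),s(615,100)),
   (T,(48,27,0),t(236,110)),(T,(-76,27,0),t(135,300)),
   (S,(48,27,0),s(683,43)),(S,(48,-27,0),s(735,103)),(S,(-76,-27,0),s(545,238)),(S,(-76,27,0),s(492,180))]
w,r=fit(sadpose,[.52,-.18,-25],Q); print("sad",w.round(4)); print(r.round(1).tolist())
def draw(pose,v,seg,n,x,y):
    im=d[n]; k=5; f=cv2.resize(im["frame"][y:y+90,x:x+80],(400,450),interpolation=cv2.INTER_CUBIC)
    Rm,tt=pose(v)
    for pl in seg:
        q=proj(im,np.array(pl)/1e3@Rm.T+tt); q=((q-[x,y]+.5)*k-.5).round().astype(int)
        cv2.polylines(f,[q],False,(0,0,255),1)
    return f
box=lambda a,b,e,z:[(a,-e,z),(b,-e,z),(b,e,z),(a,e,z),(a,-e,z)]
ls=[box(-74,45,24,0),box(-74,45,24,47),box(-24,112,20,100),[(-64,-15,79),(-64,15,79)]]
ss=[box(-76,48,27,0),[(0,0,0),(0,0,26)],[(-14,0,26),(14,0,26)],[(0,-14,26),(0,14,26)]]
a=np.vstack([np.hstack([draw(lastpose,v,ls,"top",200,160),draw(lastpose,v,ls,"side",235,160)]),
 np.hstack([draw(sadpose,w,ss,"top",360,140),draw(sadpose,w,ss,"side",350,215)])])
cv2.imwrite("pics/ov.png",cv2.resize(a,(533,600),interpolation=cv2.INTER_AREA))
E
python3 f0.py
```

```text
last [ 0.5055  0.1762 22.6405]
[[-0.2, 0.0], [-0.3, -1.1], [-1.4, -1.0], [1.1, 1.3], [-0.1, 0.6], [-0.8, 0.1], [1.3, 1.1]]
sad [  0.5951  -0.2593 -23.8752]
[[-0.2, -0.4], [0.6, -0.1], [0.4, 0.1], [0.2, 0.3], [-0.6, -0.7], [0.3, 0.1], [-0.6, 1.2], [0.1, -1.0]]
```

View pics/ov.png

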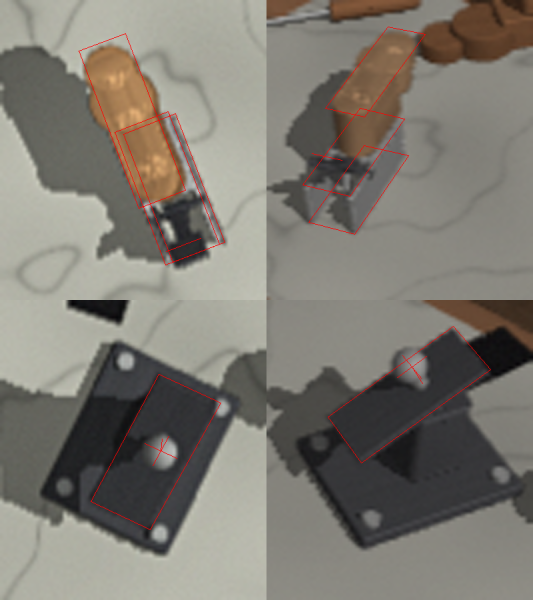

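The saddle fit agrees with both views. The last's wood suggests the fit may be about 3 mm too far toward the toe, so I'll hover above it and refine with the wrist camera.

```bash
cat >> h.py <<'E'
def go(Rt,pt,o):
    Rc,pc=np.array(o["ee_rot"]),np.array(o["eef_pos"])
    d=Rc.T@(np.array(pt)-pc); r=R.from_matrix(Rc.T@Rt).as_rotvec(degrees=True)
    print("d",d.round(4).tolist(),"r",r.round(2).tolist(),"rows",np.ceil(max(np.linalg.norm(d)/.0417,np.linalg.norm(r)/7.16)))
F=np.diag([-1,1,-1.])
E
python3 - <<'E'
from h import *
from cell import bot, imaging
Rm,t=lastpose([.504,.175,22.]); g=Rm@[.016,0,.08]+t
go(Rm@F,g+[0,0,.30],bot.observe())
E
python3 nudge.py '[[-0.22,-0.16,0.012,0,0,-20],[-0.22,-0.16,0.012,0,0,-20],[-0.22,-0.16,0.012,0,0,-20],[-0.22,-0.16,0.012,0,0,-20],[-0.22,-0.16,0.012,0,0,-20],[-0.22,-0.16,0.012,0,0,-20],[-0.22,-0.16,0.012,0,0,-20]]' 0.085
python3 - <<'E'
from h import *
from cell import bot, imaging
Rm,t=lastpose([.504,.175,22.]); g=Rm@[.016,0,.08]+t
go(Rm@F,g+[0,0,.30],bot.observe())
E
```

```text
t: 0.73
eef_pos: [0.3596, 0.3975, 0.3922]
ee_rot: [[-0.999, -0.039, -0.0], [-0.039, 0.999, -0.001], [0.0, -0.001, -1.0]]
force: [-0.3, -0.1, 0.6]
width: 0.0845
grasp_force: 0.0
d [-0.1507, -0.2226, 0.0124] r [-0.06, -0.02, -19.77] rows 7.0
```

```bash
python3 nudge.py '[[-0.151,-0.222,0.012,0,0,-19.8],[-0.151,-0.222,0.012,0,0,-19.8],[-0.151,-0.222,0.012,0,0,-19.8],[-0.151,-0.222,0.012,0,0,-19.8],[-0.151,-0.222,0.012,0,0,-19.8],[-0.151,-0.222,0.012,0,0,-19.8],[-0.151,-0.222,0.012,0,0,-19.8],[-0.151,-0.222,0.012,0,0,-19.8],[-0.151,-0.222,0.012,0,0,-19.8]]'
python3 - <<'E'
from h import *
from cell import bot, imaging
Rm,t=lastpose([.504,.175,22.]); g=Rm@[.016,0,.08]+t
go(Rm@F,g+[0,0,.30],bot.observe())
im=imaging.get_image("wrist"); pickle.dump(im,open("w1.pkl","wb"))
for v in([.505,.1762,22.6],):
  Rm,t=lastpose(v)
  print(proj(im,np.array([(-74,24,0),(-74,-24,0),(-24,0,100),(112,0,100),(-64,0,79),(45,-24,47)])/1e3@Rm.T+t).round(0).tolist())
cv2.imwrite("pics/w1.png",im["frame"])
E
```

```text
t: 1.48
eef_pos: [0.5188, 0.1834, 0.3803]
ee_rot: [[-0.927, -0.374, -0.001], [-0.374, 0.927, 0.0], [0.001, 0.0, -1.0]]
force: [-1.2, 0.3, -0.5]
width: 0.0851
grasp_force: 0.0
d [0.0009, -0.0022, 0.0003] r [0.03, -0.05, -0.01] rows 1.0
[[345.0, 85.0], [299.0, 85.0], [322.0, 145.0], [324.0, 297.0], [322.0, 92.0], [299.0, 208.0]]
```

View pics/w1.png

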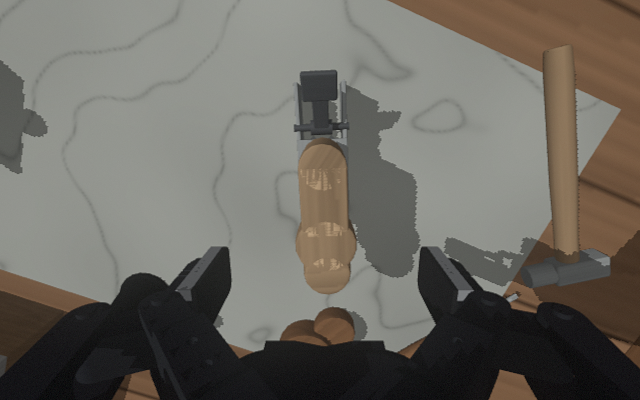

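The wrist view shows coupler rear corners at about (297,84) and (343,84), and the hinge pin centred at (321,128). The wood's flat sides are at columns 300 and 348 on row 200, the toe tip at (328,292) and the heel end at about (325,138). Now I'll refit with these.

```bash
cat > f1.py <<'E'
from h import *
from cell import bot, imaging
im=pickle.load(open("w1.pkl","rb"))
A=np.array
L=[(im,(-74,24,0),A([343,84])),(im,(-74,-24,0),A([297,84])),(im,(112,0,100),A([328,292])),
 (im,(-33,0,46),A([321,128])),(im,(16,20,100),A([348,194])),(im,(16,-20,100),A([300,194]))]
L2=[l for i,l in enumerate(L)]
v,r=fit(lastpose,[.505,.176,22],L2); print(v.round(4),r.round(1).tolist())
Rm,t=lastpose(v)
f=im["frame"].copy()
box=lambda a,b,e,z:[(a,-e,z),(b,-e,z),(b,e,z),(a,e,z),(a,-e,z)]
for pl in [box(-74,45,24,0),box(-74,45,24,47),box(-24,112,20,100),[(-64,-15,79),(-64,15,79)],[(-33,-24,46),(-33,24,46)]]:
    q=proj(im,A(pl)/1e3@Rm.T+t); f2=cv2.polylines(f,[(q*8).round().astype(int)],False,(0,0,255),1,shift=3)
cv2.imwrite("pics/w1o.png",cv2.resize(f[60:310,240:410],None,fx=2.4,fy=2.4,interpolation=cv2.INTER_CUBIC))
g=Rm@[.016,0,.08]+t
go(Rm@F,g+[0,0,.155],bot.observe())
E
python3 f1.py
```

```text
[ 0.5045  0.1762 24.3278] [[0.2, -0.6], [0.1, 1.4], [-0.0, 4.2], [0.5, -0.5], [0.1, -1.8], [-0.9, 0.2]]
d [-0.0003, -0.0019, 0.1452] r [0.04, -0.05, -2.23] rows 4.0
```

View pics/w1o.png

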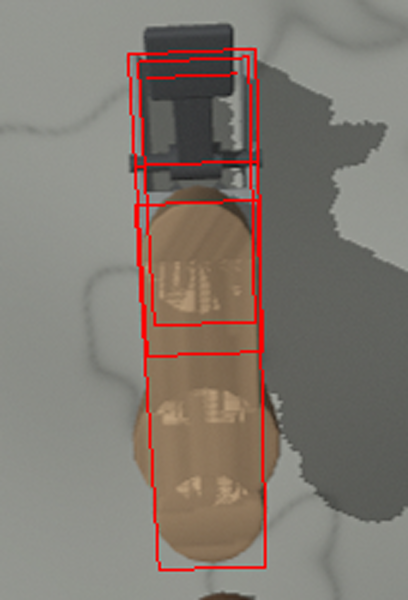

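The coupler fits, but the wood and paddle look about 3–4 mm further back than the model. Part of that is the heel's rear face being visible. I'll check edge positions numerically along the last's axis.

```bash
cat > f2.py <<'E'
from h import *
v=[.5045,.1762,24.3]; Rm,t=lastpose(v); A=np.array
for name,im in(("wrist",pickle.load(open("w1.pkl","rb"))),("top",pickle.load(open("d0.pkl","rb"))["top"]),("side",pickle.load(open("d0.pkl","rb"))["side"])):
    f=cv2.cvtColor(im["frame"],cv2.COLOR_BGR2HSV).astype(int); g=im["frame"].astype(float)
    def prof(xs,y,z):
        q=proj(im,np.c_[xs,0*xs+y,0*xs+z]/1e3@Rm.T+t).astype(np.float32)
        return cv2.remap(g.astype(np.float32),q[:,:1],q[:,1:],cv2.INTER_LINEAR)[:,0]
    for lab,y,z,a,b in(("sole",0,100,-50,125),("lever",0,79,-95,-30),("wallR",-23.5,0,-95,60),("wallL",23.5,0,-95,60)):
        xs=np.arange(a,b,3.); p=prof(xs,y,z)
        if lab=="sole": print(name,lab,a,(p[:,2]-p[:,0]).round().astype(int).tolist())
        else: print(name,lab,a,p.mean(1).round().astype(int).tolist())
E
python3 f2.py
```

```text
wrist sole -50 [-3, -2, -1, -2, -2, -2, 0, 24, 29, 46, 44, 44, 45, 44, 44, 44, 47, 48, 49, 52, 50, 50, 45, 45, 45, 44, 45, 46, 45, 44, 47, 53, 51, 52, 51, 48, 48, 49, 48, 49, 49, 49, 48, 48, 48, 48, 49, 48, 47, 45, 44, 46, 45, 36, 3, 5, 4, 4, 28]
wrist lever -95 [147, 146, 145, 147, 146, 108, 71, 57, 59, 57, 56, 57, 56, 57, 57, 57, 59, 57, 57, 57, 63, 57]
wrist wallR -95 [147, 147, 147, 147, 148, 148, 125, 68, 66, 62, 65, 70, 71, 69, 66, 65, 69, 74, 73, 71, 67, 78, 61, 74, 75, 70, 136, 135, 135, 135, 122, 111, 125, 121, 121, 119, 117, 120, 120, 131, 119, 119, 119, 118, 119, 119, 118, 118, 117, 117, 117, 117]
wrist wallL -95 [144, 144, 144, 144, 144, 144, 138, 135, 135, 136, 87, 86, 86, 86, 85, 84, 84, 84, 85, 84, 99, 77, 56, 138, 139, 140, 133, 134, 107, 84, 85, 84, 73, 86, 97, 103, 109, 116, 113, 112, 113, 112, 112, 112, 112, 112, 113, 113, 112, 113, 112, 112]
top sole -50 [1, 0, 0, -2, -3, -5, -3, 1, 25, 66, 79, 79, 79, 76, 72, 83, 87, 86, 94, 88, 79, 77, 76, 76, 77, 76, 77, 75, 74, 76, 84, 91, 92, 89, 90, 86, 85, 85, 85, 85, 85, 89, 93, 99, 104, 97, 88, 84, 81, 78, 76, 82, 81, 50,
[... 835 characters left out ...]
56, 58, 62, 63, 63, 59, 55, 55, 54, 52, 51, 48, 39, 23, 13, 9, 8, 8, 8]
side lever -95 [62, 63, 63, 62, 60, 52, 54, 60, 51, 63, 102, 101, 105, 119, 107, 66, 60, 53, 53, 55, 59, 63]
side wallR -95 [136, 136, 136, 135, 135, 135, 130, 129, 118, 116, 114, 114, 116, 118, 120, 123, 124, 124, 122, 118, 118, 122, 123, 122, 121, 121, 122, 124, 125, 126, 126, 125, 123, 123, 123, 123, 121, 119, 115, 117, 120, 122, 124, 123, 123, 122, 122, 125, 133, 134, 133, 133]
side wallL -95 [133, 134, 133, 133, 134, 134, 128, 115, 97, 99, 101, 105, 107, 107, 109, 108, 109, 109, 109, 110, 109, 103, 95, 88, 85, 84, 85, 76, 61, 63, 66, 77, 76, 48, 43, 49, 52, 54, 56, 59, 68, 81, 90, 92, 93, 94, 94, 95, 95, 94, 94, 94]
```

Edges along the axis: coupler −75 to 45 and wood −25 to 109, so the fit is good to about 1 mm and I'll apply a −0.8 mm shift. Descending to grip.

```bash
python3 nudge.py '[[-0.0005,-0.0018,0.14,0,0,-2.2],[-0.0005,-0.0018,0.14,0,0,-2.2],[-0.0005,-0.0018,0.14,0,0,-2.2],[-0.0005,-0.0018,0.14,0,0,-2.2],[-0.0005,-0.0018,0.14,0,0,-2.2],[-0.0005,-0.0018,0.14,0,0,-2.2]]' 0.085
python3 - <<'E'
from h import *
from cell import bot, imaging
Rm,t=lastpose([.5038,.1759,24.3]); g=Rm@[.016,0,.08]+t
go(Rm@F,g+[0,0,.155],bot.observe())
E
```

```text
t: 2.03
eef_pos: [0.5185, 0.1843, 0.2403]
ee_rot: [[-0.91, -0.414, -0.002], [-0.414, 0.91, -0.0], [0.001, 0.001, -1.0]]
force: [0.4, 0.3, 0.6]
width: 0.085
grasp_force: 0.0
d [0.0009, -0.0016, 0.0053] r [0.03, -0.09, 0.17] rows 1.0
```

```bash
python3 nudge.py '[[0.001,-0.0016,0.0053,0,0,0],[0.001,-0.0016,0.0053,0,0,0],[0.001,-0.0016,0.0053,0,0,0]]'
python3 nudge.py '[[0,0,0,0,0,0],[0,0,0,0,0,0],[0,0,0,0,0,0],[0,0,0,0,0,0],[0,0,0,0,0,0],[0,0,0,0,0,0],[0,0,0,0,0,0],[0,0,0,0,0,0],[0,0,0,0,0,0],[0,0,0,0,0,0]]' 0.03 80
python3 - <<'E'
from h import *
from cell import bot, imaging
o=bot.observe(); print(o["width"],o["grasp_force"])
Rm,t=lastpose([.5038,.1759,24.3]); g=Rm@[.016,0,.08]+t
go(Rm@F,g+[0,0,.155],o)
np.savez("grasp.npz",R=o["ee_rot"],p=o["eef_pos"])
E
```

```text
t: 2.28
eef_pos: [0.5196, 0.1817, 0.237]
ee_rot: [[-0.911, -0.413, 0.003], [-0.413, 0.911, 0.0], [-0.003, -0.001, -1.0]]
force: [0.3, 0.2, -0.8]
width: 0.0854
grasp_force: 0.0
t: 3.12
eef_pos: [0.5192, 0.1815, 0.236]
ee_rot: [[-0.911, -0.412, 0.0], [-0.412, 0.911, 0.0], [-0.0, 0.0, -1.0]]
force: [-2.8, 1.5, 5.6]
width: 0.0391
grasp_force: 80.5
0.03913463804963165 80.53913354873657
d [0.0004, 0.0012, 0.001] r [0.0, 0.02, 0.06] rows 1.0
```

Gripped at 39 mm opening and 80 N. Lift first, then work out the pre-insertion pose 75 mm above home along the saddle normal.

```bash
python3 nudge.py '[[0,0,-0.04,0,0,0],[0,0,-0.08,0,0,0],[0,0,-0.12,0,0,0],[0,0,-0.16,0,0,0],[0,0,-0.16,0,0,0],[0,0,-0.16,0,0,0]]'
cat > tgt.py <<'E'
import sys
from h import *
from cell import bot, imaging
S=[.5951,-.2593,-23.88]
if __name__=="__main__":
    h=float(sys.argv[1]); Rs,t=sadpose(S); o=bot.observe()
    p=Rs@[.0164,0,.236+h]+t; print(p.round(3),"F",o["force"].round(1),"Fs",(Rs.T@o["force"]).round(1))
    go(Rs@F,p,o)
E
python3 tgt.py .075
```

```text
t: 3.62
eef_pos: [0.5193, 0.1814, 0.3968]
ee_rot: [[-0.911, -0.413, 0.004], [-0.413, 0.911, 0.0], [-0.004, -0.001, -1.0]]
force: [-0.0, 0.1, -6.1]
width: 0.0393
grasp_force: 84.2
[ 0.475 -0.206  0.387] F [-0.   0.1 -6.1] Fs [-2.9  0.1 -5.4]
d [0.2003, -0.3346, 0.0092] r [11.8, -26.09, 47.25] rows 10.0
```

```bash
python3 nudge.py '[[0.2,-0.335,0.009,11.8,-26.1,47.2],[0.2,-0.335,0.009,11.8,-26.1,47.2],[0.2,-0.335,0.009,11.8,-26.1,47.2],[0.2,-0.335,0.009,11.8,-26.1,47.2],[0.2,-0.335,0.009,11.8,-26.1,47.2],[0.2,-0.335,0.009,11.8,-26.1,47.2],[0.2,-0.335,0.009,11.8,-26.1,47.2],[0.2,-0.335,0.009,11.8,-26.1,47.2],[0.2,-0.335,0.009,11.8,-26.1,47.2],[0.2,-0.335,0.009,11.8,-26.1,47.2]]'
python3 tgt.py .075
```

```text
t: 4.45
eef_pos: [0.4729, -0.2098, 0.3818]
ee_rot: [[-0.811, 0.408, 0.419], [0.362, 0.913, -0.189], [-0.46, -0.002, -0.888]]
force: [0.4, -0.6, -5.3]
width: 0.0389
grasp_force: 85.1
[ 0.475 -0.206  0.387] F [ 0.4 -0.6 -5.3] Fs [-2.  -0.4 -5. ]
d [-0.0028, 0.0042, -0.0048] r [-0.2, -0.64, -0.14] rows 1.0
```

```bash
python3 nudge.py '[[-0.0028,0.0042,-0.0048,-0.2,-0.64,-0.14],[-0.0028,0.0042,-0.0048,-0.2,-0.64,-0.14],[-0.0028,0.0042,-0.0048,-0.2,-0.64,-0.14],[-0.0028,0.0042,-0.0048,-0.2,-0.64,-0.14]]'
python3 tgt.py .075
cat > look.py <<'E'
from h import *
from cell import bot, imaging
from tgt import S
import sys
o=bot.observe(); Rl=np.array(o["ee_rot"])@F; tl=o["eef_pos"]-Rl@[.0164,0,.236]
Rs,ts=sadpose(S); print("last in saddle mm",(Rs.T@(tl-ts)*1e3).round(1))
box=lambda a,b,e,z:[(a,-e,z),(b,-e,z),(b,e,z),(a,e,z),(a,-e,z)]
ls=[box(-74,45,24,0),box(-74,45,24,47),box(-24,112,20,100)]
ss=[box(-76,48,27,0),[(-14,0,26),(14,0,26)],[(0,-14,26),(0,14,26)]]
out=[]
for n,x,y in(("top",330,130),("side",335,165)):
    im=imaging.get_image(n); pickle.dump(im,open(f"{sys.argv[1]}_{n}.pkl","wb"))
    f=cv2.resize(im["frame"][y:y+150,x:x+100],(400,600),interpolation=cv2.INTER_CUBIC)
    for Rm,t,seg,col in((Rl,tl,ls,(0,0,255)),(Rs,ts,ss,(0,255,0))):
        for pl in seg:
            q=proj(im,np.array(pl)/1e3@Rm.T+t); cv2.polylines(f,[(((q-[x,y]+.5)*4-.5)*8).round().astype(int)],False,col,1,shift=3)
    out.append(f)
cv2.imwrite(f"pics/{sys.argv[1]}.png",np.hstack(out))
E
python3 look.py pre
```

```text
t: 4.78
eef_pos: [0.4767, -0.2013, 0.3898]
ee_rot: [[-0.808, 0.399, 0.434], [0.352, 0.917, -0.188], [-0.473, 0.001, -0.881]]
force: [0.6, 1.1, -6.0]
width: 0.039
grasp_force: 85.2
[ 0.475 -0.206  0.387] F [ 0.6  1.1 -6. ] Fs [-2.7  1.2 -5.4]
d [0.001, -0.0051, 0.0023] r [0.2, 0.22, 0.29] rows 1.0
last in saddle mm [ 1.9  5.9 77.3]
```

View pics/pre.png

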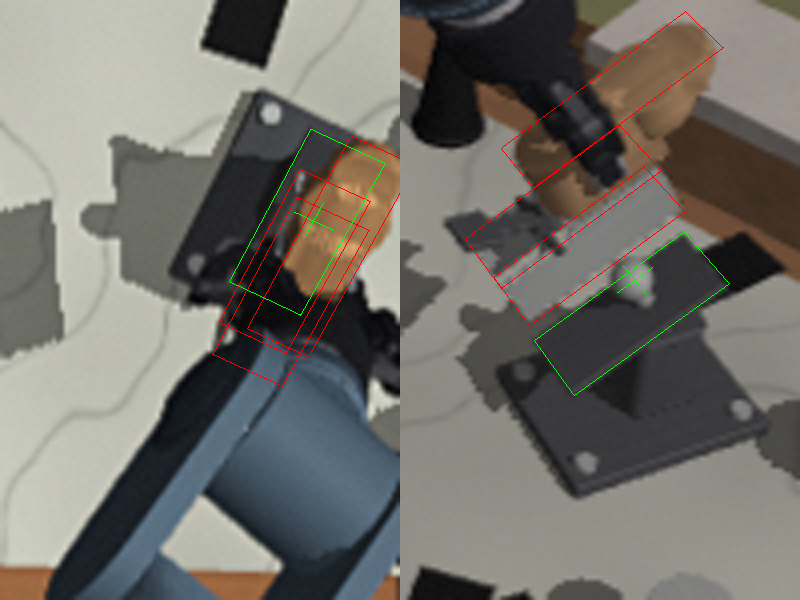

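The coupler overlay matches the image. The saddle overlay matches too, with the ball at about (633,280) in the right pane. The arm was still settling, so I'll let it settle, then refine the ball centre numerically from the first images.

```bash
python3 nudge.py '[[0,0,0,0,0,0],[0,0,0,0,0,0],[0,0,0,0,0,0],[0,0,0,0,0,0]]' | head -2
python3 tgt.py .075
python3 - <<'E'
from h import *
from tgt import S
d=pickle.load(open("d0.pkl","rb")); Rs,t=sadpose(S); b=Rs@[0,0,.026]+t
obs=[]
for n in("top","side"):
    im=d[n]; c=proj(im,b)[0]; x,y=(c-12).astype(int)
    g=cv2.resize(cv2.cvtColor(im["frame"],cv2.COLOR_BGR2GRAY)[y:y+25,x:x+25],None,fx=8,fy=8,interpolation=cv2.INTER_CUBIC)
    for th in(70,85,100):
        cs,_=cv2.findContours((g>th).astype(np.uint8),cv2.RETR_EXTERNAL,cv2.CHAIN_APPROX_NONE)
        k=max(cs,key=cv2.contourArea); bx=cv2.boundingRect(k); (ex,ey),(ea,eb),_=cv2.fitEllipse(k)
        D=np.linalg.norm(im["world_from_camera"][:3,3]-b)
        print(n,th,"pred",c.round(2),"fit",[round((ex+.5)/8-.5+x,2),round((ey+.5)/8-.5+y,2)],"diam",round(ea/8,1),round(eb/8,1),"exp",round(im["fx"]*.028/D,1),"bbox",(np.array(bx)/8+[x,y,0,0]).round(1))
E
```

```text
t: 5.22
eef_pos: [0.477, -0.2023, 0.392]
[ 0.475 -0.206  0.387] F [ 0.2 -0.8 -5.2] Fs [-2.  -0.6 -4.9]
d [0.0027, -0.0043, 0.0039] r [0.13, 0.47, 0.25] rows 1.0
top 70 pred [407.86 184.77] fit [np.float64(408.38), np.float64(185.19)] diam 9.2 10.7 exp 10.5 bbox [404.1 180.    9.4  11.1]
top 85 pred [407.86 184.77] fit [np.float64(408.7), np.float64(185.22)] diam 8.1 10.1 exp 10.5 bbox [405.1 180.4   8.2  10.5]
top 100 pred [407.86 184.77] fit [np.float64(408.93), np.float64(185.25)] diam 7.4 9.4 exp 10.5 bbox [405.8 180.8   7.5   9.9]
side 70 pred [393.18 234.55] fit [np.float64(391.41), np.float64(229.55)] diam 20.4 26.5 exp 10.6 bbox [381.  222.   25.   19.9]
side 85 pred [393.18 234.55] fit [np.float64(391.4), np.float64(229.36)] diam 20.0 26.4 exp 10.6 bbox [381.  222.   25.   19.5]
side 100 pred [393.18 234.55] fit [np.float64(391.24), np.float64(229.16)] diam 19.5 26.3 exp 10.6 bbox [381.  222.   25.   19.1]
```

```bash
python3 nudge.py '[[0.0027,-0.0043,0.0039,0.13,0.47,0.25],[0.0027,-0.0043,0.0039,0.13,0.47,0.25],[0.0027,-0.0043,0.0039,0.13,0.47,0.25],[0.0027,-0.0043,0.0039,0.13,0.47,0.25],[0.0027,-0.0043,0.0039,0.13,0.47,0.25],[0.0027,-0.0043,0.0039,0.13,0.47,0.25]]' | head -2
python3 tgt.py .075
```

```text
t: 5.72
eef_pos: [0.4748, -0.2063, 0.3873]
[ 0.475 -0.206  0.387] F [ 0.3  0.7 -4.7] Fs [-2.2  0.8 -4.1]
d [0.0001, 0.0002, 0.0] r [-0.01, 0.0, -0.02] rows 1.0
```

```bash
python3 nudge.py '[[0,0,0.015,0,0,0],[0,0,0.03,0,0,0],[0,0,0.036,0,0,0],[0,0,0.042,0,0,0],[0,0,0.048,0,0,0],[0,0,0.048,0,0,0],[0,0,0.048,0,0,0]]' 
python3 tgt.py .027
```

```text
t: 6.3
eef_pos: [0.4954, -0.2154, 0.3449]
ee_rot: [[-0.807, 0.405, 0.429], [0.358, 0.914, -0.19], [-0.469, 0.0, -0.883]]
force: [-0.2, -0.6, -5.2]
width: 0.0388
grasp_force: 85.1
[ 0.495 -0.215  0.345] F [-0.2 -0.6 -5.2] Fs [-2.4 -0.6 -4.6]
d [0.0001, 0.0002, -0.0001] r [-0.01, -0.02, -0.02] rows 1.0
```

```bash
python3 nudge.py '[[0,0,0.003,0,0,0],[0,0,0.006,0,0,0],[0,0,0.009,0,0,0],[0,0,0.009,0,0,0],[0,0,0.009,0,0,0]]' | head -2
python3 tgt.py .018
python3 nudge.py '[[0,0,0.002,0,0,0],[0,0,0.004,0,0,0],[0,0,0.006,0,0,0],[0,0,0.006,0,0,0]]' | head -2
python3 tgt.py .012
```

```text
t: 6.72
eef_pos: [0.4994, -0.2172, 0.3374]
[ 0.499 -0.217  0.337] F [-0.8  0.5 -2.5] Fs [-2.   0.2 -1.8]
d [0.0004, 0.0002, 0.0002] r [-0.02, 0.04, -0.01] rows 1.0
t: 7.05
eef_pos: [0.502, -0.2183, 0.3317]
[ 0.502 -0.218  0.332] F [ 2.2 -0.2 -5.4] Fs [-0.7  0.7 -5.8]
d [0.0002, 0.0002, -0.0] r [-0.02, 0.06, -0.03] rows 1.0
```

```bash
python3 nudge.py '[[0,0,0.003,0,0,0],[0,0,0.006,0,0,0],[0,0,0.009,0,0,0],[0,0,0.0105,0,0,0],[0,0,0.0105,0,0,0],[0,0,0.0105,0,0,0]]' | head -2
python3 tgt.py 0
python3 nudge.py '[[0,0,0.001,0,0,0],[0,0,0.002,0,0,0],[0,0,0.0025,0,0,0],[0,0,0.0025,0,0,0],[0,0,0.0025,0,0,0]]' | head -2
python3 tgt.py 0
```

```text
t: 7.55
eef_pos: [0.5061, -0.2201, 0.3221]
[ 0.507 -0.22   0.321] F [-4.9  2.7 -0.4] Fs [-5.1  0.5  2.2]
d [-0.0004, 0.0002, 0.0014] r [0.01, -0.14, 0.0] rows 1.0
t: 7.97
eef_pos: [0.5068, -0.2203, 0.3222]
[ 0.507 -0.22   0.321] F [-23.8  12.2  20. ] Fs [-14.1   1.5  30.2]
d [0.0003, 0.0001, 0.0011] r [0.02, -0.24, 0.07] rows 1.0
```

It stopped firmly about 1 mm from nominal with 30 N along z, which matches plate contact. Ease off, open and back away along the tool axis.

```bash
python3 nudge.py '[[0,0,-0.0015,0,0,0],[0,0,-0.0015,0,0,0],[0,0,-0.0015,0,0,0]]' | head -2
python3 tgt.py 0
python3 nudge.py '[[0,0,0,0,0,0],[0,0,0,0,0,0],[0,0,0,0,0,0],[0,0,0,0,0,0],[0,0,0,0,0,0],[0,0,0,0,0,0]]' 0.085
python3 nudge.py '[[0,0,-0.03,0,0,0],[0,0,-0.06,0,0,0],[0,0,-0.09,0,0,0],[0,0,-0.09,0,0,0],[0,0,-0.09,0,0,0]]'
cat > look2.py <<'E'
from h import *
from cell import bot, imaging
from tgt import S
import sys
o=bot.observe(); Rs,ts=sadpose(S)
box=lambda a,b,e,z:[(a,-e,z),(b,-e,z),(b,e,z),(a,e,z),(a,-e,z)]
ls=[box(-74,45,24,0),box(-74,45,24,47),box(-24,112,20,100)]
q0=float(sys.argv[2]); a=np.radians(38)-q0  # lever angle
lev=lambda r,y,k=0:(-33-r*np.cos(a),y,46+r*np.sin(a))
ls.append([lev(30,-15),lev(56,-15),lev(56,15),lev(30,15),lev(30,-15)])
out=[]
for n,x,y,w,h,s in(("side",335,165,100,150,4),("wrist",0,0,640,400,0)):
    im=imaging.get_image(n); f=im["frame"]
    s=s or 1
    if n=="wrist": x,y,w,h=170,0,400,400
    f=cv2.resize(f[y:y+h,x:x+w],(w*s,h*s),interpolation=cv2.INTER_CUBIC)
    for pl in ls:
        q=proj(im,np.array(pl)/1e3@Rs.T+ts); cv2.polylines(f,[(((q-[x,y]+.5)*s-.5)*8).round().astype(int)],False,(0,0,255),1,shift=3)
    out.append(cv2.copyMakeBorder(f,0,600-h*s,0,0,cv2.BORDER_CONSTANT))
cv2.imwrite(f"pics/{sys.argv[1]}.png",np.hstack(out))
E
python3 look2.py home 0
```

```text
t: 8.22
eef_pos: [0.5063, -0.2201, 0.3221]
[ 0.507 -0.22   0.321] F [-11.9   6.8   6.3] Fs [-9.1  1.4 12. ]
d [-0.0001, 0.0001, 0.0012] r [0.01, -0.15, 0.02] rows 1.0
t: 8.72
eef_pos: [0.5069, -0.2205, 0.3216]
ee_rot: [[-0.807, 0.405, 0.429], [0.358, 0.914, -0.19], [-0.47, -0.0, -0.883]]
force: [-0.7, 0.1, 0.0]
width: 0.0849
grasp_force: 0.0
t: 9.13
eef_pos: [0.4681, -0.2034, 0.4031]
ee_rot: [[-0.806, 0.405, 0.432], [0.356, 0.914, -0.193], [-0.473, -0.001, -0.881]]
force: [-0.4, 0.2, -0.3]
width: 0.0849
grasp_force: 0.0
```

View pics/home.png

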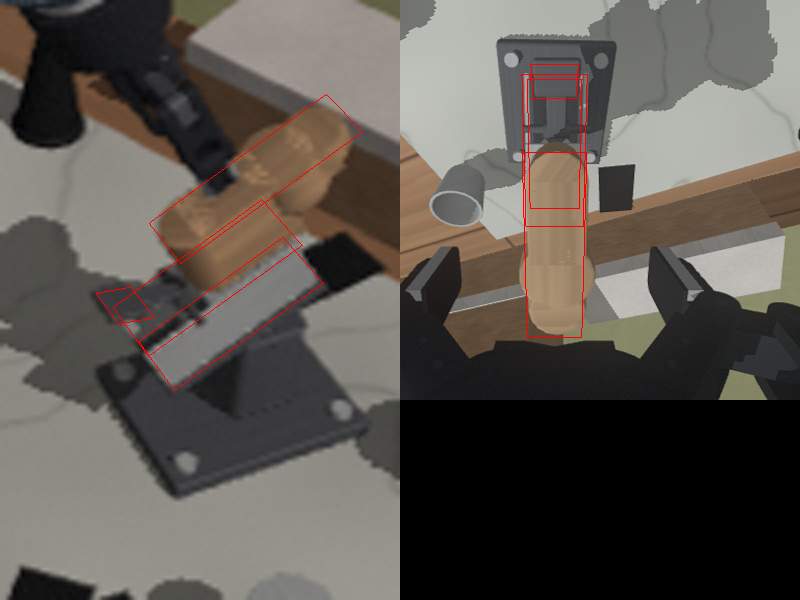

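The last sits on the saddle plate aligned with the model: coupler lower edge (175,388) to (323,285) in the side pane, lever still raised. Next: close the fingers and move above the paddle.

```bash
cat > pad.py <<'E'
import sys
from h import *
from cell import bot, imaging
from tgt import S
Rs,t=sadpose(S); o=bot.observe(); x,z=float(sys.argv[1]),float(sys.argv[2])
tip=o["eef_pos"]+np.array(o["ee_rot"])[:,2]*.173
print("t",round(o["t"],2),"tip in saddle",(Rs.T@(tip-t)*1e3).round(1),"Fs",(Rs.T@o["force"]).round(1),"w",round(o["width"],3))
go(Rs@F,Rs@[x/1e3,0,.173+z/1e3]+t,o)
E
python3 nudge.py '[[0.04,0,0,0,0,0],[0.074,0,0,0,0,0],[0.074,0,0,0,0,0],[0.074,0,0,0,0,0],[0.074,0,0,0,0,0],[0.074,0,0,0,0,0],[0.074,0,0,0,0,0],[0.074,0,0,0,0,0]]' 0 30 | head -2
python3 pad.py -58 100
```

```text
t: 9.9
eef_pos: [0.4091, -0.1773, 0.3671]
t 9.9 tip in saddle [-56.2  -0.4 153.8] Fs [0.1 1.  1. ] w -0.0
d [0.0016, 0.0004, 0.0538] r [-0.02, 0.06, -0.0] rows 2.0
```

```bash
python3 nudge.py '[[0.0016,0,0.03,0,0,0],[0.0016,0,0.055,0,0,0],[0.0016,0,0.062,0,0,0],[0.0016,0,0.064,0,0,0],[0.0016,0,0.064,0,0,0],[0.0016,0,0.064,0,0,0]]' | head -2
python3 pad.py -60 83
```

```text
t: 10.4
eef_pos: [0.4348, -0.1886, 0.3102]
t 10.4 tip in saddle [-58.1  -0.3  90.4] Fs [-0.1 -0.4  0.4] w 0.0
d [0.0017, 0.0003, 0.0074] r [-0.03, 0.1, -0.0] rows 1.0
```

```bash
python3 nudge.py '[[0.002,0,0.0075,0,0,0],[0.005,0,0.012,0,0,0],[0.008,0,0.0165,0,0,0],[0.011,0,0.021,0,0,0],[0.013,0,0.0255,0,0,0],[0.016,0,0.0315,0,0,0],[0.018,0,0.0375,0,0,0],[0.02,0,0.041,0,0,0],[0.021,0,0.0435,0,0,0],[0.021,0,0.0435,0,0,0]]' | head -2
python3 pad.py -79 46
```

```text
t: 11.23
eef_pos: [0.4368, -0.1895, 0.2625]
t 11.23 tip in saddle [-78.6  -0.3  47.3] Fs [-5.4 -0.2 33.2] w 0.0
d [0.0002, 0.0003, 0.0013] r [0.0, 0.05, 0.06] rows 1.0
```

33 N at tip height 47.3 mm matches the lever's down stop. Hold briefly, then retreat and look.

```bash
python3 nudge.py '[[0,0,0,0,0,0],[0,0,0,0,0,0]]' | head -4
python3 pad.py -79 46
python3 nudge.py '[[0,0,-0.01,0,0,0],[0,0,-0.04,0,0,0],[0,0,-0.08,0,0,0],[0,0,-0.12,0,0,0],[0,0,-0.12,0,0,0],[0,0,-0.12,0,0,0],[0,0,-0.12,0,0,0]]' 
python3 look2.py down 0.84
```

```text
t: 11.4
eef_pos: [0.4367, -0.1895, 0.2626]
ee_rot: [[-0.807, 0.404, 0.43], [0.356, 0.915, -0.191], [-0.471, -0.001, -0.882]]
force: [-16.6, 6.9, 24.0]
t 11.4 tip in saddle [-78.6  -0.3  47.4] Fs [-4.7 -0.4 29.6] w -0.0
d [0.0001, 0.0003, 0.0014] r [-0.01, 0.08, 0.05] rows 1.0
t: 11.98
eef_pos: [0.3844, -0.166, 0.3654]
ee_rot: [[-0.808, 0.405, 0.427], [0.358, 0.914, -0.189], [-0.467, 0.001, -0.884]]
force: [-0.5, -0.1, -0.8]
width: 0.0006
grasp_force: 0.0
```

View pics/down.png

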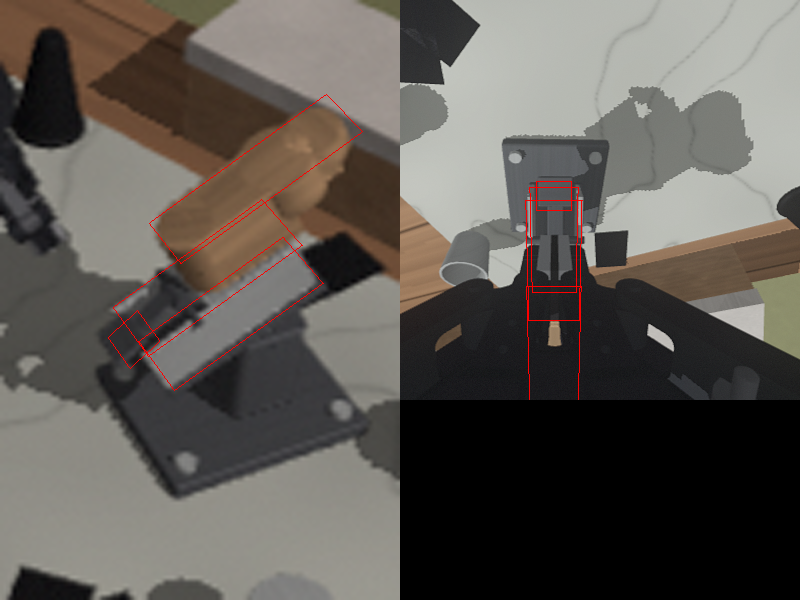

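The lever lies down where the model puts it, around (130,335) in the side pane, and the last is still home with nothing touching it. Handing in.

```bash
python3 -c "
from cell import bot, imaging
print(bot.finish_job())"
```

```text
the job is handed in; nothing more can be done
None
```

The last is home on the ball jack, toe up the slope and flat on the saddle plate; its latch is pressed down and released, and I handed the job in at about 12 s (the hand-in returned no verdict).

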